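# Hold the keeper plate flush on the sloping bed of the core test fixture

## Robot

A 6-joint arm with a two-finger parallel gripper is mounted at the origin on a cart in front of the work surface, level with it; the furniture and walls round the work are solid. World frame = base frame: x ahead of the robot, y to its left, z up, the work surface at z = 0. Lengths are in m, angles in degrees, forces in N, time in s.
With the tool pointing down it reaches from about 0.35 to 0.875 m from the base axis. Payload 4.2 kg.
Tool frame: the origin (TCP) lies between the finger pads; the fingertips stand 8 mm ahead of it and the grasp point (between the pads) lies 11 mm behind it; z points along the fingers, y is the line along which they close (so a half turn about z gives the same grasp; the last joint's range is limited). The gripper opens to 87 mm and grips with 3 to 60 N. Pads are 19 mm wide; open, the fingers measure 117 mm over their backs; the gripper's body (75 mm by 190 mm) begins 51 mm behind the grasp point.
Start: joints at [-57.376, 22.042, 0.453, 0, -68.411, -14.817], TCP at [0.191, -0.595, 0.208] pointing down, gripper open.
Joint ranges: [-179.83, 179.83], [-69.29, 118.12], [-61.27, 80.66], [-181.25, 117.63], [-171.15, -9.14], [-177.46, 177.46]. Speed limits (degrees/s): [159.86, 159.86, 180, 180, 180, 180].

## Interface

Orientations are given as a 3x3 rotation matrix whose columns are the frame's x, y, z axes.
In Python, from station import sense, capture, camera_model, finish_job, find_in gives the robot as it stands. The module is installed in compiled form; this text tells all that it offers.
- The arm moves only by the tool arm_command, never from a script. Its argument "motion" is a list of rows, each a list of 7 numbers: the finger opening in mm, from 0 to 87, then the shift along the tool's x, y, z in mm, then the turn, a rotation vector about the tool's x, y, z in rad. In form: [[jaw, dx, dy, dz, rx, ry, rz], ...]. A call has 1 to 8 rows; each row shifts and turns the commanded pose from where the row before left it, along the tool's axes as they then stand; what a row does not reach is not made up. A row lasts 1/10 s, in which the tool goes at most 50 mm and 8.59 degrees, less where a joint would pass 70% of its speed; a pose out of reach is approached as far as the arm can. A call with a gripper value outside its range is refused whole. The fingers move at their own pace and stop on an object; the grip force is fixed at half the most. Time passes only in rows, so rows that do not move let the fingers close. It gives the time, the measured TCP pose, the force, the opening and the grip force at its end, in the units of the state.
- sense(): the state, without advancing time (a new reading comes with each control period).
- capture(name): name is "scene" or "side" or "wrist"; returns the picture (480x640x3 uint8, red, green, blue); there is no depth.
- camera_model(name): a dict with "fx", "fy", "cx", "cy" (pixels), "k1" (the pictures are not rectified: a ray, as slopes to the right and down, at radius r is drawn at 1 + k1 r^2 times it, then the intrinsics apply), "R" (3x3) and "t" (3): a world point X has camera coordinates R X + t. Camera axes: x right, y down, z forward; pixel columns grow to the right and rows downward; lengths in m; the calibration is good to about 2 mm. A picture is of the moment at which its call begins: read the wrist's pose just before it. camera_model takes no time and is no camera call; for the wrist camera it gives the pose at the moment of the call.
- finish_job(): hands the job in; it is judged then, once.
Trained networks look in the newest picture that a camera, given by its name, has taken for a name from the list of things; names that differ only in an ending like _2 or _b are one class to them, and where a whole thing is asked for, a point or a joint stands for the part that bears it (a point fixed in the world has none). Each returns a list of dicts, best first, with "p" (0 to 1); they miss things now and then, are a little off and sometimes report something else, mostly with a low value. They report only what shows in the picture. A call takes as long as a camera call. They do not tell look-alikes from the thing itself.
- find_in(target, camera): "location" ([row, column] in pixels, amid what is visible of it).
The state is a dict: "time_s": time; "joints": joint angles; "joint_velocities": joint speeds; "effort": joint torques, N m; "tcp_pos": TCP position; "ee_rot": TCP orientation; "wrist_force": force on the tool from outside, world axes, zero at the start; "moment": the same for the moment, N m; "gripper_width": opening from 0.0 (shut) to 1.0 (fully open); "gripper_force": force on a finger pad.
Only numpy, scipy, OpenCV 4.12 (cv2) and the standard library are available. Lean on these libraries where they do the work, as an engineer would, in place of code of your own. Each camera call takes 0.05 s, during which the arm holds its last target. There are 200 camera calls.

## Task

First turn the fixture's selector knob clockwise to the click position marked with the long bar and let go of it. Then pick up the keeper plate by its grip, set it flat and centred on the sloping sprung bed with the grip running up and down the slope, tilting the plate until its underside lies flush with the bed, and press the bed down about half its travel. Finish while still holding the plate pressed there, and do not disturb the mug, the transformer or the solder reel.

Things in the scene. Friction and masses are not known exactly. Their poses are not given: they have to be found in the camera images.
- selector (a joint): Selector knob: four click positions at 0, 0.5, 1.0 and 1.5 rad, growing clockwise from above; a spring detent (under 0.2 N m) draws it to the nearest. Position 1.0 (third, clockwise) is marked with a long white bar, 16 x 5 mm, on the black dial plate; the others have only a small round dot. Starts in the first or second position.
- knob_grip (a point): Centre of the knob's grip bar, on the turning axis, 52 mm above the worktop. The bar is 40 long (x), 12 wide (y), 24 mm tall (from 40 to 64 mm above the worktop), over a skirt 42 mm across and a fixed dial plate 92 mm across, top at 33 mm. x points along the bar to its pointer end (white line), z up; clockwise turning turns x clockwise.
- bed_top (a point): Centre of the upper face of the sloping aluminium bed, 80 mm (x, up the slope) by 104 mm (y, level, away from the knob) by 8 mm, about 0.1 m above the worktop. z is the face's outward normal, leaning to the fixture's front. The slope is clamped, 11 to 32 degrees from run to run; the bed only sinks along its normal. The cheeks beside it and the knob are lower than this point.
- bed (a joint): How far the sprung bed is pressed in along its normal, in m: 0 untouched, 0.010 at its stop; the spring takes about 2 N to start and 1 N more per mm (about 7 N at half travel).
- keeper_mid (a point): Keeper plate, loose, about 0.15 kg: steel plate 56 (x) x 76 (y) x 6 mm with an upright black grip in the middle of its top, 38 long (x), 16 mm wide (y), its top 40 mm above the flat underside. This point is its middle, 20 mm above the underside, in the grip; z up out of the grip. Starts flat on the worktop, left of the fixture.
- fixture: The fixed core test fixture: a grey housing 140 (x) x 280 (y) mm, top 30 mm above the worktop, with the bed at y = +72 mm and the knob at y = -78 mm. Origin at the centre of its underside; x points away from the robot's side, y to the left.
- keeper: The keeper plate again: origin at the centre of its underside.
- mug: Blue mug, 94 mm tall, behind the work; bystander. Origin at its underside.
- transformer: Small transformer, 29 x 65 x 29 mm, to the right; bystander. Origin at its underside.
- solder_reel: Reel of solder, 54 mm across, 36 mm tall, to the right; bystander. Origin at its underside.
Not all that is in view belongs to the job. What is shaped like the keeper but red is not meant.

How it is judged (in metres and radians):
On the way, in this order (a step that is already met when the one before it is completed fails the run):
1. the selector knob stands at the bar-marked position, let go (value of joint selector between 0.85 and 1.15 rad and contact force between the fingers and fixture below 0.1 N), for 0.3 s.
2. the keeper plate is lifted clear of the worktop in the fingers (height (world z) of keeper_mid above 0.06 m and contact force between the fingers and keeper above 1 N), for 0.2 s.
3. the keeper plate is held flush on the bed, pressing it in (angle between the z axis of keeper_mid and the z axis of bed_top, either way round below 0.06 rad and angle between the x axis of keeper_mid and the x axis of bed_top, either way round below 0.2 rad and x of keeper_mid in the frame of bed_top between -0.012 and 0.012 m and y of keeper_mid in the frame of bed_top between -0.012 and 0.012 m and z of keeper_mid in the frame of bed_top between 0.0165 and 0.0225 m and value of joint bed between 0.003 and 0.008 m and contact force between keeper and fixture above 3 N and contact force between the fingers and keeper above 2 N), for 0.3 s.
At the end, for the whole second after the job is handed in: Knob at the bar mark (1.0 +- 0.15 rad). Keeper plate held in the fingers, flush on the bed: parallel within 0.06 rad, touching, centred within 12 mm each way, grip along the slope within 0.2 rad; bed pressed in 3 to 8 of its 10 mm; all still (all of step 3 and value of joint selector between 0.85 and 1.15 rad and linear speed of keeper below 0.01 m/s); the arm keeps its last pose, push and grip.
It fails at once if a bystander is pushed more than 30 mm (distance of any of mug, transformer, solder_reel from where it was at the start of the episode above 0.03 m).
It also fails if it takes over 48 s, if anything falls off the work surface, if the arm or the gripper's body presses on something with over 40 N, if the wrist force passes 120 N, or if a joint passes its speed limit or range.

## Working session

There is one attempt and no reset: what is moved stays moved. The work goes in short steps, Python scripts to look and compute and a tool call to move; the robot and the scene stay as the last step left them, time stands still between calls to the robot, and variables do not carry over. Pictures are saved under pics/ and viewed, at most 10 in all, crops included, and the job is handed in when it is done.

Besides the shell and the picture viewer there is one more tool, called after "Request:" as name(argument=value, ...) on one line, values as JSON. arm_command: Moves the arm, as the interface text tells. Its arguments: {"type":"object","properties":{"motion":{"type":"array"}},"required":["motion"]}

```bash
mkdir -p pics; cat > h.py <<'E'
import numpy as np, cv2
from station import *
def snap(n,f):
    m=camera_model(n); im=capture(n); cv2.imwrite('pics/'+f,im[:,:,::-1]); return im,m
def ray(m,rc):
    u=(rc[1]-m['cx'])/m['fx']; v=(rc[0]-m['cy'])/m['fy']; x,y=u,v
    for _ in range(20):
        s=1+m['k1']*(x*x+y*y); x,y=u/s,v/s
    R=np.array(m['R']);t=np.array(m['t']); d=R.T@np.array([x,y,1.]); return -R.T@t,d/np.linalg.norm(d)
def onz(m,rc,z):
    o,d=ray(m,rc); return o+d*(z-o[2])/d[2]
def tri(m1,a,m2,b):
    o1,d1=ray(m1,a);o2,d2=ray(m2,b)
    A=np.array([d1,-d2]).T; s=np.linalg.lstsq(A,o2-o1,rcond=None)[0]
    p,q=o1+s[0]*d1,o2+s[1]*d2; return (p+q)/2,np.linalg.norm(p-q)
def proj(m,X):
    p=np.array(m['R'])@np.array(X)+np.array(m['t']); x,y=p[:2]/p[2]; s=1+m['k1']*(x*x+y*y)
    return np.array([m['cy']+m['fy']*y*s, m['cx']+m['fx']*x*s])
E
python3 - <<'E'
from h import *
np.set_printoptions(precision=3,suppress=True)
ims=[]
for c in ['scene','side']:
    im,m=snap(c,c+'1.png')
    print(c,'pos',-np.array(m['R']).T@np.array(m['t']))
    for t in ['keeper','knob_grip','bed_top','mug','transformer','solder_reel']:
        print(t,[(np.round(d['location']).tolist(),round(d['p'],2),onz(m,d['location'],.03)) for d in find_in(t,c)[:3]])
print(sense()['ee_rot'])
E
```

```text
scene pos [0.172 0.492 0.996]
keeper [([273.0, 414.0], 0.92, array([ 0.287, -0.266,  0.03 ])), ([317.0, 209.0], 0.73, array([0.633, 0.013, 0.03 ])), ([238.0, 286.0], 0.66, array([ 0.583, -0.244,  0.03 ]))]
knob_grip [([230.0, 348.0], 0.86, array([ 0.464, -0.324,  0.03 ]))]
bed_top [([236.0, 290.0], 0.82, array([ 0.579, -0.253,  0.03 ]))]
mug [([232.0, 209.0], 0.71, array([ 0.755, -0.187,  0.03 ]))]
transformer [([201.0, 395.0], 0.67, array([ 0.395, -0.459,  0.03 ]))]
solder_reel [([180.0, 344.0], 0.74, array([ 0.535, -0.475,  0.03 ])), ([318.0, 208.0], 0.74, array([0.634, 0.015, 0.03 ])), ([239.0, 288.0], 0.34, array([ 0.579, -0.243,  0.03 ]))]
side pos [ 0.517 -0.891  0.59 ]
keeper [([298.0, 203.0], 0.86, array([ 0.296, -0.319,  0.03 ])), ([207.0, 381.0], 0.78, array([ 0.635, -0.015,  0.03 ]))]
knob_grip [([290.0, 295.0], 0.63, array([ 0.457, -0.295,  0.03 ]))]
bed_top [([225.0, 342.0], 0.83, array([ 0.544, -0.089,  0.03 ]))]
mug [([236.0, 441.0], 0.62, array([ 0.749, -0.128,  0.03 ]))]
transformer [([381.0, 255.0], 0.87, array([ 0.411, -0.49 ,  0.03 ])), ([238.0, 442.0], 0.46, array([ 0.75 , -0.134,  0.03 ]))]
solder_reel [([381.0, 333.0], 0.88, array([ 0.524, -0.486,  0.03 ])), ([238.0, 441.0], 0.53, array([ 0.748, -0.134,  0.03 ]))]
[[-0.952 -0.306 -0.   ]
 [-0.306  0.952 -0.   ]
 [ 0.    -0.    -1.   ]]
```

View pics/scene1.png

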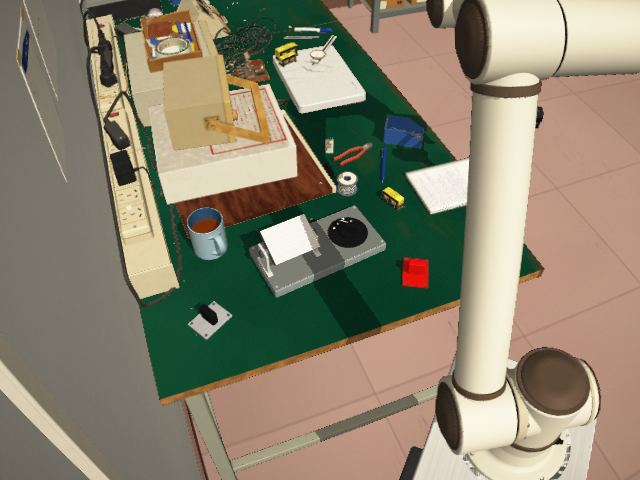

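View pics/side1.png

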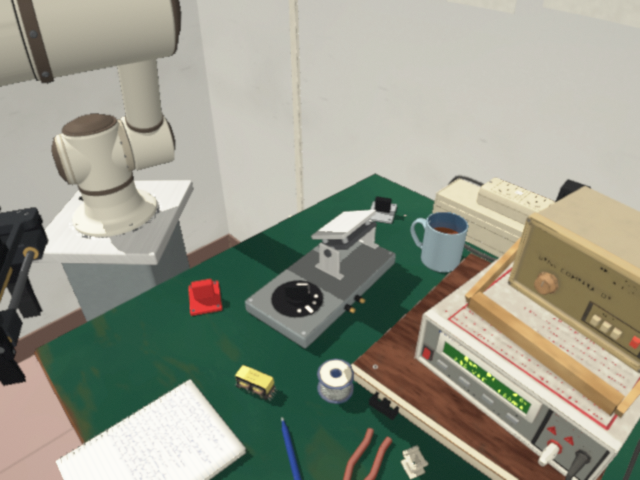

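The scene picture shows the fixture (knob at ~[230,348], white bed at ~[236,290]), the grey keeper at [317,209] and the red decoy at [273,414]. The side picture agrees: knob at [297,297], bed at [225,342], keeper at [207,381].

```bash
python3 - <<'E'
from h import *
np.set_printoptions(precision=4,suppress=True)
a,b,w=camera_model('scene'),camera_model('side'),camera_model('wrist')
print('knob',tri(a,[231,348],b,[298,298])); print('bed',tri(a,[238,288],b,[225,343])); print('keeper',tri(a,[317,209],b,[207,382]))
s=sense();R=np.array(s['ee_rot']);p=np.array(s['tcp_pos'])
Rw=np.array(w['R']);o=-Rw.T@np.array(w['t'])
print('cam in tool',R.T@(o-p)); print(R.T@Rw.T); print(w['fx'],w['cx'],w['cy'])
k=tri(a,[231,348],b,[298,298])[0]
print('tool shift to above knob', R.T@(np.r_[k[:2],.28]-p)*1000)
E
```

```text
knob (array([ 0.4627, -0.3178,  0.0334]), np.float64(0.0015966916982345153))
bed (array([ 0.5458, -0.1906,  0.1019]), np.float64(0.006868692499113078))
keeper (array([0.6399, 0.0053, 0.016 ]), np.float64(0.0012737085418851122))
cam in tool [ 0.0735  0.0007 -0.177 ]
[[-0.001  -0.9638 -0.2667]
 [ 1.     -0.0007 -0.0011]
 [ 0.0009 -0.2667  0.9638]]
335.5231446049088 319.90715639828153 238.110524252082
tool shift to above knob [-343.3467  180.908   -71.5432]
```

Request:
arm_command(motion=[[87,-43,23,-9,0,0,0],[87,-43,23,-9,0,0,0],[87,-43,23,-9,0,0,0],[87,-43,23,-9,0,0,0],[87,-43,23,-9,0,0,0],[87,-43,23,-9,0,0,0],[87,-43,22,-9,0,0,0],[87,-42,22,-9,0,0,0]])

```text
time_s: 1.5
tcp_pos: [0.4632, -0.3152, 0.2812]
ee_rot: [[-0.952, -0.306, 0.001], [-0.306, 0.952, -0.0], [-0.001, -0.001, -1.0]]
wrist_force: [1.1, -1.4, 0.5]
gripper_width: 1.0
gripper_force: 0.0
```

```bash
python3 - <<'E'
from h import *
print(sense()['tcp_pos'],sense()['time_s'])
im,m=snap('wrist','w1.png')
for t in ['knob_grip','bed_top']: print(t,[(d['location'],d['p']) for d in find_in(t,'wrist')[:2]])
r,c=proj(m,[.4627,-.3178,.05]).astype(int);print(r,c)
E
```

```text
[ 0.46320397 -0.31516431  0.28124371] 1.5
knob_grip [([204.0, 321.0], 0.89)]
bed_top [([296.9, 390.5], 0.95)]
206 317
```

View pics/w1.png

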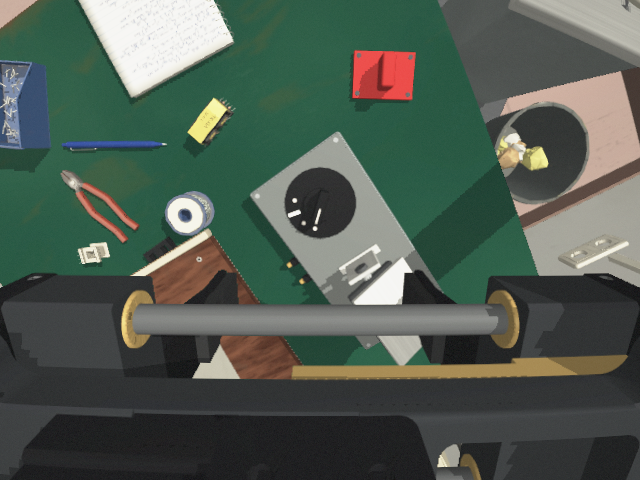

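The wrist view shows the dial at [203,320] with the long bar at about [213,294] and the pointer line at about [216,318]. I'll rectify it to a top-down view to measure angles.

```bash
cat >> h.py <<'E'
def topdown(im,m,c,z,half,px,n):
    # out image: right=-world y, up=+world x
    out=np.zeros((n,n,2),np.float32); s=np.linspace(-half,half,n)
    for i,a in enumerate(s):
        for j,b in enumerate(s):
            q=proj(m,[c[0]-a,c[1]-b,z]); out[i,j]=q[1],q[0]
    return cv2.remap(im,out[...,0],out[...,1],cv2.INTER_CUBIC)
E
python3 - <<'E'
from h import *
m=camera_model('wrist'); im=cv2.imread('pics/w1.png')
A=topdown(im,m,[.4627,-.3178],.033,.06,0,300);B=topdown(im,m,[.4627,-.3178],.064,.06,0,300)
cv2.imwrite('pics/td.png',cv2.resize(np.hstack([A,B]),(800,400)))
E
```

```text
(no output)
```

View pics/td.png

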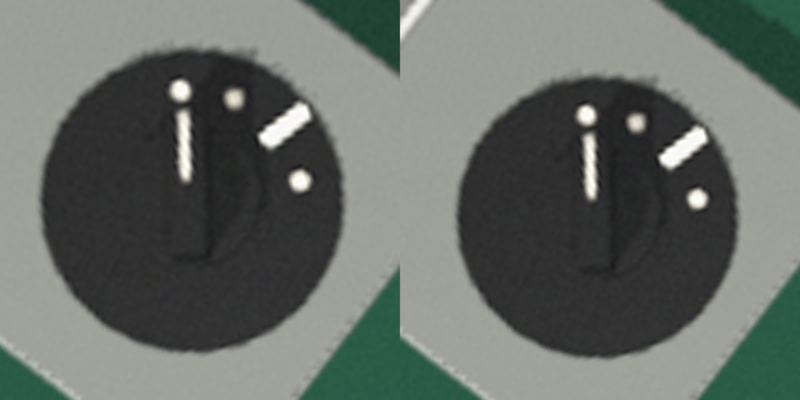

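Top-down view: plate centre at ~(0.463,-0.3155). The pointer is at the first dot, heading +6.4° from world x, and the bar mark is at 57° clockwise from it. I'll align, descend and grip.

Request:
arm_command(motion=[[60,0,0,20,0,0,0.1],[60,0,0,40,0,0,0.1],[60,0,0,40,0,0,0],[60,0,0,40,0,0,0],[60,0,0,40,0,0,0],[60,0,0,30,0,0,0],[60,0,0,20,0,0,0],[60,0,0,0,0,0,0]])

```text
time_s: 2.45
tcp_pos: [0.4587, -0.3168, 0.0472]
ee_rot: [[-0.994, -0.108, -0.007], [-0.108, 0.994, 0.003], [0.007, 0.004, -1.0]]
wrist_force: [0.7, -0.3, -0.8]
gripper_width: 0.688
gripper_force: 0.0
```

Request:
arm_command(motion=[[5,0,0,0,0,0,0],[5,0,0,0,0,0,0],[5,0,0,0,0,0,0],[5,0,0,0,0,0,0],[5,0,0,0,0,0,0],[5,0,0,0,0,0,0]])

```text
time_s: 3.05
tcp_pos: [0.4622, -0.3168, 0.0508]
ee_rot: [[-0.994, -0.111, 0.001], [-0.111, 0.994, -0.0], [-0.001, -0.0, -1.0]]
wrist_force: [-0.5, -0.2, -0.5]
gripper_width: 0.231
gripper_force: 0.0
```

Request:
arm_command(motion=[[5,0,0,0,0,0,0],[5,0,0,0,0,0,0],[5,0,0,0,0,0,0],[5,0,0,0,0,0,0]])

```text
time_s: 3.45
tcp_pos: [0.4621, -0.3168, 0.0504]
ee_rot: [[-0.994, -0.111, -0.0], [-0.111, 0.994, 0.0], [0.0, 0.0, -1.0]]
wrist_force: [1.1, 0.5, 0.6]
gripper_width: 0.062
gripper_force: 0.0
```

Request:
arm_command(motion=[[5,0,0,0,0,0,0.125],[5,0,0,0,0,0,0.125],[5,0,0,0,0,0,0.125],[5,0,0,0,0,0,0.125],[5,0,0,0,0,0,0.125],[5,0,0,0,0,0,0.125],[5,0,0,0,0,0,0.125],[5,0,0,0,0,0,0.125]])

```text
time_s: 4.25
tcp_pos: [0.462, -0.3169, 0.0504]
ee_rot: [[-0.626, 0.78, -0.0], [0.78, 0.626, 0.0], [0.0, -0.0, -1.0]]
wrist_force: [0.1, -0.2, 0.5]
gripper_width: 0.061
gripper_force: 0.1
```

Request:
arm_command(motion=[[5,0,0,0,0,0,0],[5,0,0,0,0,0,0],[40,0,0,0,0,0,0],[40,0,0,0,0,0,0],[40,0,0,0,0,0,0],[40,0,0,0,0,0,0],[40,0,0,0,0,0,0]])

```text
time_s: 4.95
tcp_pos: [0.462, -0.3169, 0.0504]
ee_rot: [[-0.63, 0.776, -0.0], [0.776, 0.63, 0.0], [0.0, 0.0, -1.0]]
wrist_force: [-0.4, 0.3, 0.4]
gripper_width: 0.409
gripper_force: 0.0
```

The fingers closed to the commanded 5 mm without meeting the bar, so I need to look.

```bash
python3 - <<'E'
from h import *
im,m=snap('wrist','w2.png'); im2,m2=snap('side','s2.png'); im3,m3=snap('scene','c2.png')
im,im2,im3=[cv2.imread('pics/'+f) for f in ('w2.png','s2.png','c2.png')]
def crop(im,m,h):
    r,c=proj(m,[.4627,-.3155,.05]).astype(int); print(r,c); return cv2.resize(im[max(r-h,0):r+h,max(c-h,0):c+h],(400,400),interpolation=cv2.INTER_CUBIC)
cv2.imwrite('pics/cmp.png',np.hstack([crop(im,m,150),crop(im2,m2,60)]))
E
```

```text
278 323
290 297
```

View pics/cmp.png

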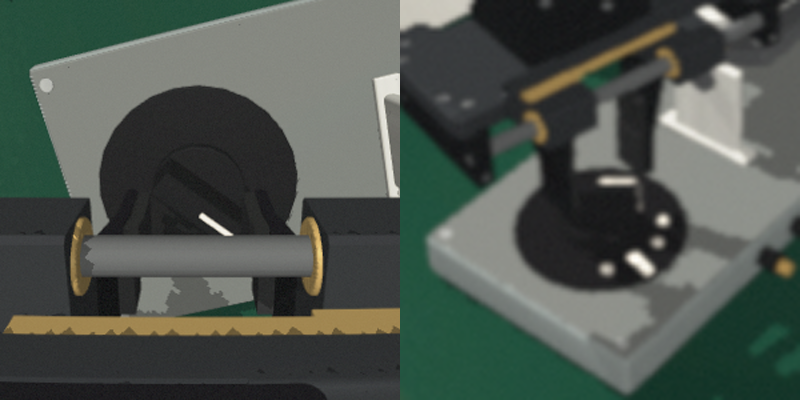

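```bash
python3 - <<'E'
from h import *
s=sense(); R=np.array(s['ee_rot']);p=np.array(s['tcp_pos']); print(s['gripper_width'])
a=np.radians(6.4); C=np.array([.4627,-.3155,0]); X=np.array([np.cos(a),np.sin(a),0]);Y=np.array([-X[1],X[0],0]);Z=np.array([0,0,1])
outs=[]
for f,n,h in (('w2.png','wrist',100),('s2.png','side',50)):
    m=camera_model(n); im=cv2.imread('pics/'+f); r0,c0=proj(m,[.4627,-.3155,.05]).astype(int)
    k=400/(2*h); cr=cv2.resize(im[r0-h:r0+h,c0-h:c0+h],(400,400),interpolation=cv2.INTER_CUBIC)
    def P(q): q=proj(m,q); return (int((q[1]-c0+h)*k),int((q[0]-r0+h)*k))
    cr=cv2.convertScaleAbs(cr,alpha=1.8,beta=20)
    for z,col in ((.064,(0,0,255)),(.040,(0,160,255))):
        cv2.polylines(cr,[np.array([P(C+u*.02*X+v*.006*Y+z*Z) for u,v in ((1,1),(1,-1),(-1,-1),(-1,1))])],True,col,1)
    for sg in (-1,1):
        cv2.line(cr,P(p+R@[0,sg*.0178,.008]),P(p+R@[0,sg*.0178,-.03]),(255,255,0),1)
    outs.append(cr)
cv2.imwrite('pics/ov.png',np.hstack(outs))
E
```

```text
0.44857512117917436
```

View pics/ov.png

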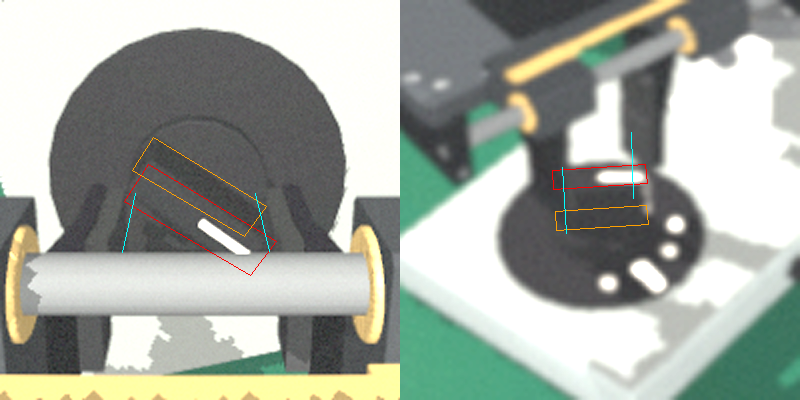

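The overlay shows the bar still at the first position and the fingers straddling it as planned. I'll rotate back, close again and look while closed.

Request:
arm_command(motion=[[60,0,0,0,0,0,0],[60,0,0,0,0,0,-0.14],[60,0,0,0,0,0,-0.145],[60,0,0,0,0,0,-0.145],[60,0,0,0,0,0,-0.145],[60,0,0,0,0,0,-0.145],[60,0,0,0,0,0,-0.14],[30,0,0,0,0,0,-0.14]])

```text
time_s: 5.9
tcp_pos: [0.462, -0.3168, 0.0504]
ee_rot: [[-0.993, -0.116, -0.0], [-0.116, 0.993, 0.0], [0.0, 0.0, -1.0]]
wrist_force: [0.2, 0.0, 0.3]
gripper_width: 0.653
gripper_force: 0.0
```

Request:
arm_command(motion=[[0,0,0,0,0,0,0],[0,0,0,0,0,0,0],[0,0,0,0,0,0,0],[0,0,0,0,0,0,0],[0,0,0,0,0,0,0],[0,0,0,0,0,0,0]])

```text
time_s: 6.5
tcp_pos: [0.4621, -0.3169, 0.0504]
ee_rot: [[-0.994, -0.11, 0.0], [-0.11, 0.994, -0.0], [-0.0, -0.0, -1.0]]
wrist_force: [-0.0, 0.2, -0.1]
gripper_width: 0.136
gripper_force: 0.0
```

```bash
python3 - <<'E'
from h import *
for _ in range(3):
    capture('side'); s=sense(); print(s['time_s'],s['gripper_width'],s['gripper_force'],s['tcp_pos'])
E
```

```text
6.55 0.0925049349838008 0.0 [ 0.46208352 -0.31685565  0.05047958]
6.6 0.05502823686696223 0.0 [ 0.46209626 -0.31685211  0.05046669]
6.65 0.03734101257462396 0.0 [ 0.4620769  -0.3168479   0.05045412]
```

```bash
python3 - <<'E'
from h import *
s=sense(); R=np.array(s['ee_rot']);p=np.array(s['tcp_pos']); print(s['gripper_width'])
outs=[]
for n,h in (('wrist',70),('side',45)):
    _,m=snap(n,n+'3.png'); im=cv2.imread('pics/'+n+'3.png'); r0,c0=proj(m,[.4627,-.3155,.05]).astype(int)
    cr=cv2.resize(im[r0-h:r0+h,c0-h:c0+h],(400,400),interpolation=cv2.INTER_CUBIC)
    outs.append(cv2.convertScaleAbs(cr,alpha=2.5,beta=20))
cv2.imwrite('pics/ov3.png',np.hstack(outs))
E
```

```text
0.03734101257462396
```

View pics/ov3.png

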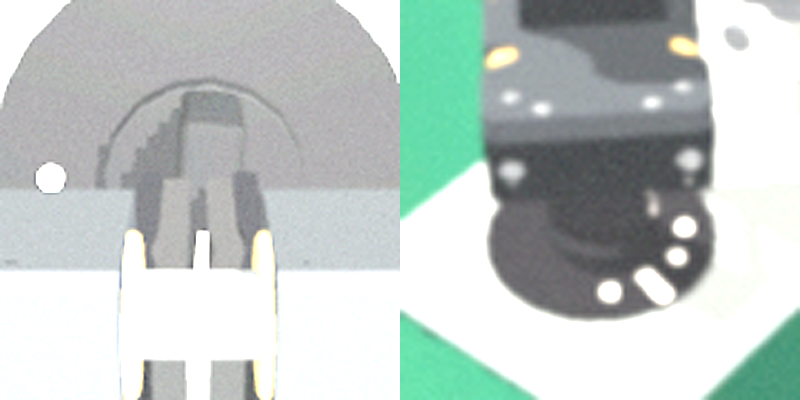

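```bash
python3 - <<'E'
from h import *
s=sense(); R=np.array(s['ee_rot']);p=np.array(s['tcp_pos']); m=camera_model('wrist')
r0,c0=proj(m,[.4627,-.3155,.05]).astype(int); k=400/140
f=lambda X:(k*(proj(m,X)-[r0-70,c0-70])).round()
for dx in(.0095,-.0095):
  for z in(.042,.064,.07): print('pad x',dx,'z',z,f(p+R@[dx,.0016,0]+np.array([0,0,z-p[2]])))
a=np.radians(6.4)
for z in(.04,.064): print('bar rear end',z,[f([.4627-.02*np.cos(a)-v*np.sin(a),-.3155-.02*np.sin(a)+v*np.cos(a),z]) for v in(-.006,.006)])
print('skirt rear',f([.4627-.021*np.cos(a),-.3155-.021*np.sin(a),.04]), 'plate rear',f([.4627-.046*np.cos(a),-.3155-.046*np.sin(a),.033]))
E
```

```text
pad x 0.0095 z 0.042 [141. 203.]
pad x 0.0095 z 0.064 [180. 204.]
pad x 0.0095 z 0.07 [193. 204.]
pad x -0.0095 z 0.042 [226. 203.]
pad x -0.0095 z 0.064 [275. 203.]
pad x -0.0095 z 0.07 [290. 204.]
bar rear end 0.04 [array([ 92., 172.]), array([ 92., 231.])]
bar rear end 0.064 [array([130., 168.]), array([129., 235.])]
skirt rear [ 88. 201.] plate rear [-40. 201.]
```

Project check: the bar sits where expected, but the visible fingertips end at row 178 rather than the predicted 141. They may be about 20 mm higher than stated, so I'll probe gently downward with the fingers open.

Request:
arm_command(motion=[[60,0,0,0,0,0,0],[60,0,0,0,0,0,0],[60,0,0,0,0,0,0],[60,0,0,0,0,0,0],[60,0,0,0,0,0,0],[60,0,0,0,0,0,0],[60,0,0,3,0,0,0],[60,0,0,3,0,0,0]])

```text
time_s: 7.55
tcp_pos: [0.4621, -0.3168, 0.0442]
ee_rot: [[-0.994, -0.111, 0.0], [-0.111, 0.994, 0.0], [-0.0, -0.0, -1.0]]
wrist_force: [1.5, -0.6, 0.7]
gripper_width: 0.639
gripper_force: 0.0
```

Request:
arm_command(motion=[[60,0,0,2,0,0,0],[60,0,0,2,0,0,0]])

```text
time_s: 7.75
tcp_pos: [0.462, -0.3168, 0.0401]
ee_rot: [[-0.994, -0.111, -0.0], [-0.111, 0.994, 0.0], [0.0, 0.0, -1.0]]
wrist_force: [-0.4, 0.8, 0.5]
gripper_width: 0.682
gripper_force: 0.0
```

Request:
arm_command(motion=[[60,0,0,2,0,0,0],[60,0,0,0,0,0,0]])

```text
time_s: 7.95
tcp_pos: [0.4619, -0.3168, 0.0381]
ee_rot: [[-0.994, -0.111, -0.001], [-0.111, 0.994, 0.0], [0.001, 0.0, -1.0]]
wrist_force: [0.1, -0.6, 0.7]
gripper_width: 0.691
gripper_force: 0.0
```

No contact with the plate at TCP z 0.038, so the real tips are higher than stated. I'll close here.

Request:
arm_command(motion=[[5,0,0,2,0,0,0],[5,0,0,0,0,0,0],[5,0,0,0,0,0,0],[5,0,0,0,0,0,0],[5,0,0,0,0,0,0],[5,0,0,0,0,0,0],[5,0,0,0,0,0,0],[5,0,0,0,0,0,0]])

```text
time_s: 8.75
tcp_pos: [0.4615, -0.3158, 0.0364]
ee_rot: [[-0.994, -0.11, -0.001], [-0.11, 0.994, 0.002], [0.001, 0.002, -1.0]]
wrist_force: [-1.0, 5.0, 3.0]
gripper_width: 0.138
gripper_force: 30.0
```

Gripped at 12 mm with 30 N. Now I'll turn and release.

Request:
arm_command(motion=[[5,0,0,0,0,0,0.1],[5,0,0,0,0,0,0.125],[5,0,0,0,0,0,0.125],[5,0,0,0,0,0,0.125],[5,0,0,0,0,0,0.125],[5,0,0,0,0,0,0.125],[5,0,0,0,0,0,0.125],[5,0,0,0,0,0,0.15]])

```text
time_s: 9.55
tcp_pos: [0.4617, -0.3154, 0.0364]
ee_rot: [[-0.625, 0.78, -0.001], [0.78, 0.625, 0.002], [0.002, 0.001, -1.0]]
wrist_force: [-0.2, 6.6, 4.1]
gripper_width: 0.136
gripper_force: 30.0
```

Request:
arm_command(motion=[[5,0,0,0,0,0,0],[60,0,0,0,0,0,0],[60,0,0,0,0,0,0],[60,0,0,0,0,0,0],[60,0,0,0,0,0,0],[60,0,0,0,0,0,0],[60,0,0,0,0,0,0],[60,0,0,0,0,0,0]])

```text
time_s: 10.35
tcp_pos: [0.462, -0.3169, 0.0364]
ee_rot: [[-0.63, 0.777, -0.0], [0.777, 0.63, -0.0], [-0.0, -0.0, -1.0]]
wrist_force: [0.3, 0.4, 0.6]
gripper_width: 0.65
gripper_force: 0.0
```

Request:
arm_command(motion=[[60,0,0,-20,0,0,0],[60,0,0,-40,0,0,0],[60,0,0,-40,0,0,0],[60,0,0,-40,0,0,0],[60,0,0,-40,0,0,0],[60,0,0,-30,0,0,0],[60,0,0,0,0,0,0]])

```text
time_s: 11.05
tcp_pos: [0.4643, -0.3182, 0.252]
ee_rot: [[-0.63, 0.776, 0.01], [0.776, 0.63, -0.005], [-0.01, 0.004, -1.0]]
wrist_force: [-0.1, -0.8, -0.4]
gripper_width: 0.689
gripper_force: 0.0
```

```bash
python3 - <<'E'
from h import *
s=sense();print(s['tcp_pos'],s['joints'],s['time_s'])
im,m=snap('wrist','w4.png'); im=cv2.imread('pics/w4.png')
A=topdown(im,m,[.4627,-.3155],.033,.06,0,300)
# wide metric view at bed height
B=topdown(im,m,[.545,-.19],.10,.10,0,300)
cv2.imwrite('pics/td4.png',cv2.resize(np.hstack([A,B]),(800,400)))
print(proj(m,[.545,-.19,.1]))
E
```

```text
[ 0.46429234 -0.3181534   0.25203212] [-1.78688833e+01  1.40169695e+01 -4.84682939e+00  1.02939577e-01
 -7.05185686e+01 -1.23079614e+02] 11.05
[171.14570751 466.63482506]
```

View pics/td4.png

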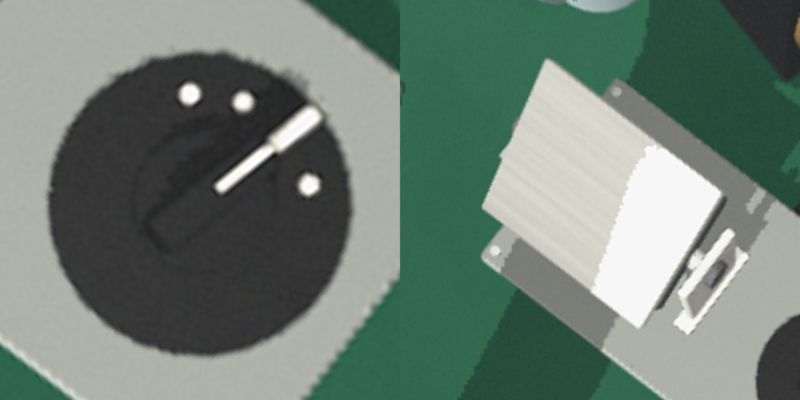

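The knob now points at the bar. The bed's corners in the right panel are at (547,58), (722,193), (638,327) and (482,207). I'll fit the bed pose from several cameras.

```bash
cat > bed.py <<'E'
from h import *
from scipy.optimize import least_squares
def quad(f,n,h,th):
    m=camera_model(n); im=cv2.imread('pics/'+f); r0,c0=proj(m,[.545,-.19,.1]).astype(int)
    cr=cv2.resize(im[r0-h:r0+h,c0-h:c0+h],None,fx=8,fy=8,interpolation=cv2.INTER_CUBIC)
    b=(cr.min(2)>th).astype(np.uint8); b=cv2.morphologyEx(b,cv2.MORPH_OPEN,np.ones((41,41)))
    c=max(cv2.findContours(b,0,2)[0],key=cv2.contourArea)
    hull=cv2.convexHull(c)
    q=cv2.approxPolyN(hull,4,ensure_convex=True)[0] if hasattr(cv2,'approxPolyN') else cv2.approxPolyDP(hull,20,True)[:,0]
    q=(np.array(q,float)+.5)/8-.5+[c0-h,r0-h]
    return m,q[:,::-1],cv2.contourArea(c)/cv2.contourArea(np.array(cv2.approxPolyN(hull,4,ensure_convex=True)[0],np.float32))
E
python3 - <<'E'
from bed import *
np.set_printoptions(precision=4,suppress=True)
for th in (150,180,205,225):
    for a in (('scene1.png','scene',40),('side1.png','side',50)):
        m,q,f=quad(*a,th); print(th,a[1],q.round(1).tolist(),round(f,2))
E
```

```text
150 scene [[249.6, 311.9], [265.4, 275.7], [230.6, 259.3], [209.4, 312.7]] 0.89
150 side [[174.6, 365.7], [177.4, 365.7], [214.4, 293.6], [174.6, 293.6]] 0.98
180 scene [[249.1, 313.1], [264.7, 275.6], [230.7, 259.4], [214.9, 298.9]] 0.95
180 side [[174.6, 364.1], [177.6, 364.1], [208.8, 303.3], [174.6, 302.4]] 0.97
205 scene [[248.9, 312.7], [264.6, 275.7], [230.7, 259.8], [215.2, 298.7]] 0.95
205 side [[231.3, 347.3], [231.3, 316.4], [211.8, 343.6], [209.3, 375.4]] 0.89
225 scene [[248.9, 312.4], [264.2, 275.7], [230.8, 259.9], [215.4, 298.4]] 0.95
225 side [[230.9, 346.8], [230.9, 318.1], [212.2, 343.8], [209.7, 373.9]] 0.87
```

Request:
arm_command(motion=[[80,22,41,0,0,0,0],[80,22,41,0,0,0,0],[80,22,41,0,0,0,0],[80,22,41,0,0,0,0],[80,22,41,0,0,0,0],[80,22,41,0,0,0,0],[80,22,41,0,0,0,0],[80,0,0,0,0,0,0]])

```text
time_s: 11.9
tcp_pos: [0.5888, -0.012, 0.2439]
ee_rot: [[-0.634, 0.773, -0.003], [0.773, 0.634, 0.0], [0.002, -0.002, -1.0]]
wrist_force: [-0.9, -0.0, -1.2]
gripper_width: 0.919
gripper_force: 0.0
```

```bash
python3 - <<'E'
from h import *
np.set_printoptions(precision=4,suppress=True)
s=sense();print(s['tcp_pos'],s['time_s'])
im,m=snap('wrist','w5.png')
np.savez('w5.npz',**{k:np.array(v) for k,v in m.items() if not isinstance(v,str)})
d=find_in('keeper','wrist');print([(x['location'],x['p']) for x in d[:3]], proj(m,[.64,.005,.02]),proj(m,[.545,-.19,.1]))
A=topdown(cv2.imread('pics/w5.png'),m,[.64,.005],.006,.06,0,400)
B=cv2.imread('pics/side1.png')[190:250,300:390]
cv2.imwrite('pics/td5.png',np.hstack([A,cv2.resize(B,(400,267),interpolation=cv2.INTER_CUBIC)[:267].repeat(1,0) if 0 else cv2.copyMakeBorder(cv2.resize(B,(400,267),interpolation=cv2.INTER_CUBIC),0,133,0,0,0)]))
E
```

```text
[ 0.5888 -0.012   0.2439] 11.9
[([224.2, 17.8], 0.97), ([222.4, 362.3], 0.58)] [224.2549 361.7302] [322.855  184.9339]
```

View pics/td5.png

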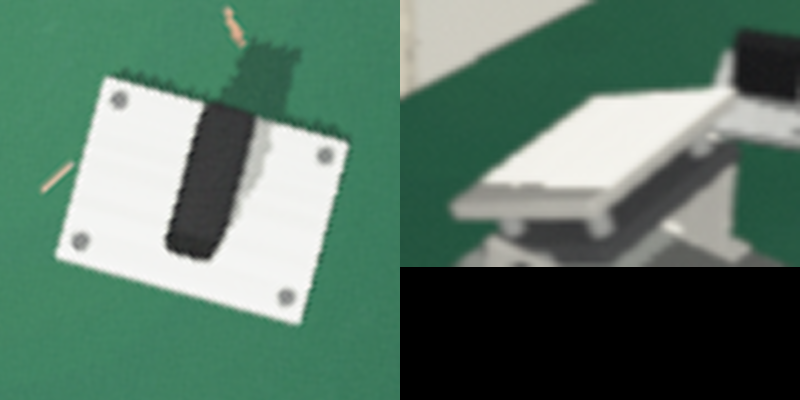

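The left panel shows the keeper with corners (105,77), (348,141), (300,324) and (56,258), which puts its centre at (0.640,0.0043) with heading -14.9°. The right panel shows the bed from the side, with top-face corners at (597,97) and (737,88). Next is the joint bed fit.

```bash
python3 - <<'E'
from h import *
from scipy.optimize import least_squares
from scipy.spatial.transform import Rotation as Ro
np.set_printoptions(precision=4,suppress=True)
# wrist camera model at w4 (tool pose then), from constant tool->cam transform
w=camera_model('wrist'); s=sense();R=np.array(s['ee_rot']);p=np.array(s['tcp_pos']);Rw=np.array(w['R']);o=-Rw.T@w['t']
oc=R.T@(o-p);Rc=R.T@Rw.T
R4=np.array([[-0.63,0.776,.01],[.776,.63,-.005],[-.01,.004,-1]]);u,_,v=np.linalg.svd(R4);R4=u@v
p4=np.array([.46429,-.31815,.25203]);m4=dict(w);m4['R']=(R4@Rc).T;m4['t']=-m4['R']@(p4+R4@oc)
print('chk',proj(m4,[.545,-.19,.1]))
S=[(1,1),(1,-1),(-1,-1),(-1,1)]
td=[(547,58),(722,193),(638,327),(482,207)]
W=[proj(m4,[.545+(200-r)*.0005,-.19-(c-600)*.0005,.1]) for c,r in td]
sc=[[230.7,259.7],[215.1,298.7],[249,312.8],[264.6,275.7]]
k=90/400;sd=[[190+88*k,300+337*k],[190+198*k,300+207*k],[190+203*k,300+53*k],[190+97*k,300+197*k]]
obs=[('w4',m4,W),('scene',camera_model('scene'),sc),('side',camera_model('side'),sd)]
kn=np.array([.4627,-.3155])
def pose(x):
    B=Ro.from_euler('ZY',[x[3],-x[4]]).as_matrix(); return B
def res(x):
    B=pose(x);out=[]
    for n,m,q in obs:
        for (a,b),z in zip(S,q): out+=list(proj(m,x[:3]+B@[.04*a,.052*b,0])-z)
    # knob->bed 150 mm along fixture y, soft
    d=(x[:2]-kn);yv=np.array([-np.sin(x[3]),np.cos(x[3])])
    out+=[(d@yv-.150)/.0025]
    return np.array(out)
r=least_squares(res,[.545,-.19,.1,np.radians(-35),np.radians(20)],loss='soft_l1',f_scale=.7)
x=r.x;J=r.jac;sig=np.sqrt(np.diag(np.linalg.inv(J.T@J)))
print(x[:3],np.degrees(x[3:]),'sig',sig); e=res(x);print(e[:24].reshape(3,4,2),e[24:])
d=x[:2]-kn;print('knob->bed in fixture xy',d@[np.cos(x[3]),np.sin(x[3])],d@[-np.sin(x[3]),np.cos(x[3])])
E
```

```text
chk [171.0859 466.6602]
[ 0.5441 -0.1881  0.1031] [-37.7376  25.4209] sig [0.0007 0.0006 0.0014 0.0087 0.0249]
[[[ 0.2564  0.8167]
  [ 0.1523  0.53  ]
  [-0.1505 -0.7151]
  [-0.1514  0.6785]]

 [[ 0.656  -0.313 ]
  [-1.0022  4.9549]
  [-1.8581  6.8934]
  [ 0.9306 -0.5011]]

 [[ 0.3987  0.0433]
  [ 1.1941 -3.611 ]
  [ 0.5856 -0.5093]
  [ 0.4248  0.2548]]] [0.2129]
knob->bed in fixture xy -0.013605475701353481 0.150532357516329
```

Request:
arm_command(motion=[[50,-10,25,0,0,0,0],[50,-10,25,0,0,0,0],[50,0,0,10,0,0,-0.125],[50,0,0,30,0,0,-0.125],[50,0,0,30,0,0,-0.125],[50,0,0,30,0,0,-0.125],[50,0,0,30,0,0,-0.123],[50,0,0,0,0,0,0]])

```text
time_s: 12.8
tcp_pos: [0.635, -0.0025, 0.1111]
ee_rot: [[-0.964, 0.266, -0.012], [0.266, 0.964, -0.001], [0.011, -0.004, -1.0]]
wrist_force: [0.0, 0.3, -1.1]
gripper_width: 0.578
gripper_force: 0.0
```

```bash
python3 - <<'E'
from h import *
np.set_printoptions(precision=4,suppress=True)
capture('wrist'); s=sense();R=np.array(s['ee_rot']);p=np.array(s['tcp_pos']);print(s['time_s'],p,R[:,0],s['gripper_width'])
print('remaining tool shift mm',R.T@(np.array([.640,.0043,.006])-p)*1000,'head',np.degrees(np.arctan2(R[1,0],R[0,0])))
im,m=snap('wrist','w6.png'); print([(d['location'],d['p']) for d in find_in('keeper','wrist')[:2]],proj(m,[.64,.0043,.02]))
# black grip top centroid in a top-down view at z=.04
A=topdown(cv2.imread('pics/w6.png'),m,[.64,.0043],.04,.03,0,120)
b=(A.max(2)<75).astype(np.uint8); n,l,st,ce=cv2.connectedComponentsWithStats(b); print(st[1:5],ce[1:5])
E
```

```text
12.85 [ 0.6373 -0.0023  0.1142] [-0.9636  0.2672  0.0053] 0.5746291507681163
remaining tool shift mm [ -1.4311   7.3653 108.1901] head 164.50208405032876
[([232.7, 328.8], 0.77)] [238.0749 328.6569]
[[  37   22   46   87 2421]
 [  97   35    2    1    2]
 [ 101   36    2    1    2]
 [ 105   37    1    1    1]] [[ 58.2821  64.891 ]
 [ 97.5     35.    ]
 [101.5     36.    ]
 [105.      37.    ]]
```

Request:
arm_command(motion=[[50,0,7,20,0,0,-0.01],[50,0,0,30,0,0,0],[50,-2,0,30,0,0,0],[50,0,0,20,0,0,0],[50,0,0,8,0,0,0],[50,0,0,0,0,0,0]])

```text
time_s: 13.55
tcp_pos: [0.6436, 0.0056, 0.009]
ee_rot: [[-0.967, 0.254, 0.001], [0.254, 0.967, -0.0], [-0.001, 0.0, -1.0]]
wrist_force: [0.1, 0.3, 0.8]
gripper_width: 0.574
gripper_force: 0.0
```

Request:
arm_command(motion=[[8,0,0,0,0,0,0],[8,0,0,0,0,0,0],[8,0,0,0,0,0,0],[8,0,0,0,0,0,0],[8,0,0,0,0,0,0],[8,0,0,0,0,0,0],[8,0,0,0,0,0,0],[8,0,0,0,0,0,0]])

```text
time_s: 14.35
tcp_pos: [0.6432, 0.0057, 0.0089]
ee_rot: [[-0.967, 0.253, 0.0], [0.253, 0.967, -0.0], [-0.0, -0.0, -1.0]]
wrist_force: [-1.6, -0.9, 3.3]
gripper_width: 0.18
gripper_force: 30.0
```

```bash
python3 - <<'E'
from h import *
from scipy.optimize import least_squares
from scipy.spatial.transform import Rotation as Ro
np.set_printoptions(precision=4,suppress=True)
s=sense();print(s['tcp_pos'],s['gripper_width'],s['gripper_force'])
# refit bed: line edges in side/scene only where clean
w=camera_model('wrist');R=np.array(s['ee_rot']);p=np.array(s['tcp_pos']);Rw=np.array(w['R']);o=-Rw.T@w['t'];oc=R.T@(o-p);Rc=R.T@Rw.T
R4=np.array([[-0.63,0.776,.01],[.776,.63,-.005],[-.01,.004,-1]]);u,_,v=np.linalg.svd(R4);R4=u@v
p4=np.array([.46429,-.31815,.25203]);m4=dict(w);m4['R']=(R4@Rc).T;m4['t']=-m4['R']@(p4+R4@oc)
S=[(1,1),(1,-1),(-1,-1),(-1,1)]
W=[proj(m4,[.545+(200-r)*.0005,-.19-(c-600)*.0005,.1]) for c,r in [(547,58),(722,193),(638,327),(482,207)]]
sc=[[230.7,259.7],None,None,[264.6,275.7]]; k=90/400
sd=[[190+88*k,300+337*k],None,[190+203*k,300+53*k],[190+97*k,300+197*k]]
for yaw in (None,-36.8):
  for use in ('wsd','ws','wd','sd'):
    obs=[(m4,W)]*('w' in use)+[(camera_model('scene'),sc)]*('s' in use)+[(camera_model('side'),sd)]*('d' in use)
    def res(x):
        B=Ro.from_euler('ZY',[x[3],-x[4]]).as_matrix();out=[]
        for m,q in obs:
            for (a,b),z in zip(S,q):
                if z is not None: out+=list(proj(m,x[:3]+B@[.04*a,.052*b,0])-z)
        if yaw: out+=[(np.degrees(x[3])-yaw)/.5]
        return np.array(out)
    r=least_squares(res,[.545,-.19,.1,np.radians(-36),np.radians(22)],loss='soft_l1',f_scale=.7);x=r.x
    print(yaw,use,x[:3],np.degrees(x[3:]),r.cost)
E
```

```text
[0.6432 0.0057 0.0089] 0.18003510017491225 30.000776946544647
None wsd [ 0.5435 -0.1886  0.1039] [-37.8141  25.5207] 1.487949378158687
None ws [ 0.5435 -0.1886  0.1036] [-37.8255  25.7568] 1.0411476626667744
None wd [ 0.5438 -0.1883  0.1032] [-37.762   25.3715] 1.168049511514664
None sd [ 0.5442 -0.1894  0.1048] [-37.1305  24.9594] 0.1715198849128063
-36.8 wsd [ 0.5436 -0.1886  0.1039] [-37.4933  25.1657] 2.2910049065759965
-36.8 ws [ 0.5436 -0.1886  0.1035] [-37.4901  25.2582] 1.852300269079732
-36.8 wd [ 0.5439 -0.1883  0.103 ] [-37.4093  24.8736] 1.8838791433816995
-36.8 sd [ 0.5444 -0.1895  0.1049] [-36.8371  24.8308] 0.195833629061826
```

Gripped (15.7 mm, 30 N). The bed fit is consistent: slope 25.3°, yaw -37.3°, centre (0.5438,-0.1888,0.1037). I'll lift.

Request:
arm_command(motion=[[8,0,0,-15,0,0,0],[8,0,0,-35,0,0,0],[8,0,0,-40,0,0,0],[8,0,0,-40,0,0,0],[8,0,0,-40,0,0,0],[8,0,0,-20,0,0,0],[8,0,0,0,0,0,0],[8,0,0,0,0,0,0]])

```text
time_s: 15.15
tcp_pos: [0.6423, 0.006, 0.1977]
ee_rot: [[-0.967, 0.254, -0.001], [0.254, 0.967, 0.001], [0.001, 0.001, -1.0]]
wrist_force: [0.1, 0.7, -2.2]
gripper_width: 0.183
gripper_force: 30.0
```

```bash
cat > plan.py <<'E'
from h import *
from scipy.spatial.transform import Rotation as Ro
np.set_printoptions(precision=4,suppress=True)
def goal(gap,bed=(.5438,-.1888,.1037),yaw=-37.3,sl=25.3,kx=.0027,kz=.0089):
    B=Ro.from_euler('ZY',np.radians([yaw,-sl])).as_matrix()
    T=B@np.diag([-1.,1,-1])
    return np.array(bed)+gap*B[:,2]-kx*T[:,0]-kz*T[:,2],T
def rel(gap,**k):
    s=sense();R=np.array(s['ee_rot']);p=np.array(s['tcp_pos']);P,T=goal(gap,**k)
    print('t',s['time_s'],'w',s['gripper_width'],'tcp',p,'goal',P,'F',np.array(s['wrist_force']))
    print('shift in current tool mm',R.T@(P-p)*1000,'in goal tool',T.T@(P-p)*1000,'rotvec',Ro.from_matrix(R.T@T).as_rotvec(),'F.n',-np.array(s['wrist_force'])@T[:,2])
E
python3 -c "
from plan import *
rel(.05)"
```

```text
t 15.15 w 0.18301725631442753 tcp [0.6423 0.006  0.1977] goal [ 0.5257 -0.175   0.1581] F [ 0.1387  0.7109 -2.2428]
shift in current tool mm [  66.738  -204.7422   39.5496] in goal tool [   1.5494 -214.669    43.0382] rotvec [ 0.0874 -0.4374  0.3879] F.n -1.890718818054217
```

Request:
arm_command(motion=[[8,9,-25,0,0,0,0],[8,11,-34,0,0,0,0],[8,11,-34,0,0,0,0],[8,11,-34,0,0,0,0],[8,11,-34,0,0,0,0],[8,9,-29,0,0,0,0],[8,5,-15,0,0,0,0]])

```text
time_s: 15.85
tcp_pos: [0.5235, -0.1769, 0.196]
ee_rot: [[-0.967, 0.255, -0.005], [0.255, 0.967, 0.001], [0.005, -0.0, -1.0]]
wrist_force: [0.3, 0.1, -2.4]
gripper_width: 0.18
gripper_force: 30.0
```

Request:
arm_command(motion=[[8,0,0,0,0.0175,-0.0875,0.0776],[8,0,0,0,0.0175,-0.0875,0.0776],[8,0,0,0,0.0175,-0.0875,0.0776],[8,0,0,0,0.0175,-0.0875,0.0776],[8,0,0,0,0.0175,-0.0875,0.0776],[8,0,0,0,0,0,0],[8,0,0,0,0,0,0]])

```text
time_s: 16.55
tcp_pos: [0.526, -0.1783, 0.1982]
ee_rot: [[-0.745, 0.586, 0.318], [0.533, 0.81, -0.245], [-0.401, -0.013, -0.916]]
wrist_force: [1.6, -0.2, -0.7]
gripper_width: 0.18
gripper_force: 30.0
```

```bash
python3 -c "
from plan import *
rel(.03)"
```

```text
t 16.55 w 0.17997989804338438 tcp [ 0.526  -0.1783  0.1982] goal [ 0.5325 -0.1802  0.14  ] F [ 1.598  -0.225  -0.6808]
shift in current tool mm [17.4946  3.0431 55.8577] in goal tool [19.1544  2.4622 55.3394] rotvec [-0.0014 -0.0285  0.0275] F.n -1.2169726446641294
```

Request:
arm_command(motion=[[8,0,0,0,0,-0.028,0.0275],[8,9,2,15,0,0,0],[8,10,0,25,0,0,0],[8,0,0,15,0,0,0],[8,0,0,0,0,0,0],[8,0,0,0,0,0,0]])

```text
time_s: 17.15
tcp_pos: [0.5342, -0.1817, 0.142]
ee_rot: [[-0.716, 0.609, 0.341], [0.55, 0.793, -0.262], [-0.43, 0.0, -0.903]]
wrist_force: [-0.1, -0.1, -0.5]
gripper_width: 0.181
gripper_force: 30.0
```

```bash
python3 - <<'E'
from plan import *
rel(.03)
outs=[]
P,T=goal(.03); B=T@np.diag([-1.,1,-1]); bed=np.array([.5438,-.1888,.1037])
for n,h in (('scene',45),('side',45)):
    _,m=snap(n,n+'7.png'); im=cv2.imread('pics/'+n+'7.png'); r0,c0=proj(m,bed+[0,0,.02]).astype(int)
    cr=cv2.resize(im[r0-h:r0+h,c0-h:c0+h],(400,400),interpolation=cv2.INTER_CUBIC);k=400/(2*h)
    def poly(c,a,b,col): cv2.polylines(cr,[np.array([[int(k*(q[1]-c0+h)+k/2),int(k*(q[0]-r0+h)+k/2)] for q in (proj(m,c+B@[a*u,b*v,0]) for u,v in((1,1),(1,-1),(-1,-1),(-1,1)))])],True,col,1)
    poly(bed,.04,.052,(0,0,255)); 
    s=sense();R=np.array(s['ee_rot']);K=np.array(s['tcp_pos'])+R@[.0027,0,.0089]; B0=B;B=R@np.diag([-1.,1,-1]); poly(K,.028,.038,(255,255,0)); B=B0
    outs.append(cr)
cv2.imwrite('pics/ov7.png',np.hstack(outs))
E
```

```text
t 17.15 w 0.18137343907703127 tcp [ 0.5342 -0.1817  0.142 ] goal [ 0.5325 -0.1802  0.14  ] F [-0.076  -0.0729 -0.4754]
shift in current tool mm [2.8676 0.1952 0.8198] in goal tool [2.8644 0.2037 0.8287] rotvec [-0.0011  0.003  -0.0033] F.n -0.4228795688712939
```

View pics/ov7.png

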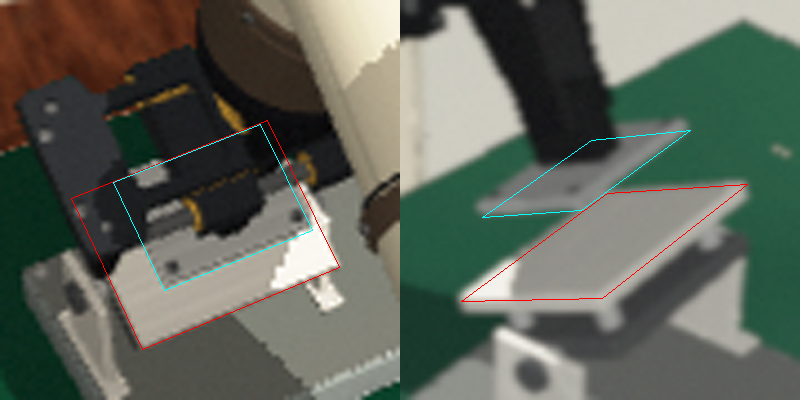

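The side panel shows the bed outline matching the model. The held plate is close to its predicted outline and parallel to the bed. I'll lower it.

Request:
arm_command(motion=[[8,3,0,8,0,0,0],[8,0,0,10,0,0,0],[8,0,0,6,0,0,0],[8,0,0,3,0,0,0],[8,0,0,0,0,0,0]])

```text
time_s: 17.75
tcp_pos: [0.5412, -0.1886, 0.1235]
ee_rot: [[-0.724, 0.606, 0.331], [0.551, 0.796, -0.252], [-0.416, 0.0, -0.909]]
wrist_force: [-0.5, 0.2, -2.0]
gripper_width: 0.18
gripper_force: 30.0
```

Request:
arm_command(motion=[[8,0,0,1,0,0,0],[8,0,0,1,0,0,0],[8,0,0,1,0,0,0],[8,0,0,1,0,0,0],[8,0,0,0,0,0,0]])

```text
time_s: 18.25
tcp_pos: [0.5424, -0.1898, 0.1212]
ee_rot: [[-0.725, 0.605, 0.33], [0.551, 0.796, -0.25], [-0.414, 0.0, -0.91]]
wrist_force: [-1.5, -0.2, -2.3]
gripper_width: 0.178
gripper_force: 30.0
```

```bash
python3 - <<'E'
from plan import *
for _ in range(3): rel(-.005); print(np.array(sense()['moment'])); capture('scene')
E
```

```text
t 18.25 w 0.17766197315655127 tcp [ 0.5424 -0.1898  0.1212] goal [ 0.5444 -0.1893  0.1084] F [-1.5072 -0.1568 -2.2792]
shift in current tool mm [ 4.1255  1.5923 12.1837] in goal tool [ 4.3088  1.5985 12.1193] rotvec [ 0.0008 -0.015   0.0008] F.n -1.5888531661934227
[ 0.587   0.845  -0.0211]
t 18.3 w 0.17718684762112966 tcp [ 0.5424 -0.1897  0.1212] goal [ 0.5444 -0.1893  0.1084] F [ 0.26   -0.6682 -1.5212]
shift in current tool mm [ 4.0934  1.5896 12.1786] in goal tool [ 4.2771  1.5952 12.1145] rotvec [ 0.0008 -0.015   0.0008] F.n -1.6367326405663447
[ 0.5971  0.8178 -0.0051]
t 18.35 w 0.18193404027758564 tcp [ 0.5424 -0.1898  0.1212] goal [ 0.5444 -0.1893  0.1084] F [ 0.2128 -0.0932 -2.2184]
shift in current tool mm [ 4.1113  1.628  12.2103] in goal tool [ 4.2948  1.6335 12.1462] rotvec [ 0.0007 -0.015   0.0008] F.n -2.1020934471000805
[ 0.6146  0.8727 -0.0378]
```

```bash
python3 - <<'E'
from h import *
np.set_printoptions(precision=3,suppress=True)
s=sense()
for k in ('joints','joint_velocities','effort','moment','wrist_force'): print(k,np.array(s[k]))
R=np.array(s['ee_rot']);print('moment in tool',R.T@s['moment'],'force in tool',R.T@s['wrist_force'])
for n in ('scene','side'): snap(n,n+'8.png')
print(proj(camera_model('side'),s['tcp_pos']))
E
```

```text
joints [  -2.785   11.926  -48.359   56.497  -16.283 -177.405]
joint_velocities [-0.04  -0.102  0.024  0.011  0.118  0.027]
effort [ -0.005 -25.93   14.584   1.592   0.013   0.015]
moment [ 0.549  0.873 -0.004]
wrist_force [ 0.952 -0.061 -0.968]
moment in tool [ 0.085  1.027 -0.034] force in tool [-0.323  0.527  1.21 ]
[215.585 343.193]
```

Joint 6 sits at its -177° limit, which stopped the descent. The half-turned grasp is equivalent, so I'll lift and turn the tool by -π about its z.

Request:
arm_command(motion=[[8,0,0,-15,0,0,0],[8,0,0,-25,0,0,0],[8,0,0,-20,0,0,-0.1],[8,0,0,0,0,0,-0.14],[8,0,0,0,0,0,-0.14],[8,0,0,0,0,0,-0.14],[8,0,0,0,0,0,-0.14],[8,0,0,0,0,0,-0.14]])

```text
time_s: 19.3
tcp_pos: [0.5224, -0.1748, 0.1758]
ee_rot: [[-0.939, -0.103, 0.329], [-0.192, 0.949, -0.25], [-0.287, -0.298, -0.91]]
wrist_force: [-1.0, -0.5, -2.2]
gripper_width: 0.177
gripper_force: 30.0
```

Request:
arm_command(motion=[[8,0,0,0,0,0,-0.14],[8,0,0,0,0,0,-0.14],[8,0,0,0,0,0,-0.14],[8,0,0,0,0,0,-0.14],[8,0,0,0,0,0,-0.14],[8,0,0,0,0,0,-0.14],[8,0,0,0,0,0,-0.14],[8,0,0,0,0,0,-0.14]])

```text
time_s: 20.1
tcp_pos: [0.5224, -0.1748, 0.1757]
ee_rot: [[-0.316, -0.89, 0.329], [-0.938, 0.24, -0.25], [0.143, -0.388, -0.91]]
wrist_force: [-0.1, -0.4, -1.8]
gripper_width: 0.179
gripper_force: 30.0
```

Request:
arm_command(motion=[[8,0,0,0,0,0,-0.14],[8,0,0,0,0,0,-0.14],[8,0,0,0,0,0,-0.14],[8,0,0,0,0,0,-0.14],[8,0,0,0,0,0,-0.14],[8,0,0,0,0,0,-0.14],[8,0,0,0,0,0,-0.14],[8,0,0,0,0,0,-0.14]])

```text
time_s: 20.9
tcp_pos: [0.5224, -0.1748, 0.1758]
ee_rot: [[0.663, -0.672, 0.329], [-0.625, -0.74, -0.25], [0.412, -0.04, -0.91]]
wrist_force: [0.1, 0.4, -1.8]
gripper_width: 0.181
gripper_force: 30.0
```

```bash
sed -i 's/diag(\[-1.,1,-1\])$/diag([1.,-1,-1])/' plan.py; python3 -c "
from plan import *
capture('side')
rel(.03);print(np.array(sense()['joints']),np.array(sense()['moment']))"
```

```text
t 20.95 w 0.1767785448194072 tcp [ 0.5225 -0.1747  0.1758] goal [ 0.5286 -0.1772  0.1377] F [-1.5324 -1.6235 -1.8044]
shift in current tool mm [-9.998  -0.7897 37.3147] in goal tool [-10.4474  -1.7251  37.1597] rotvec [-0.      0.0151 -0.0914] F.n -1.5308328821611825
[  4.5866   5.929  -43.0128  37.0259 -27.2417  11.6934] [0.6865 1.036  0.0105]
```

Request:
arm_command(motion=[[8,0,0,0,0,0.015,-0.091],[8,-10,-2,15,0,0,0],[8,0,0,22,0,0,0],[8,0,0,15,0,0,0],[8,0,0,8,0,0,0],[8,0,0,0,0,0,0],[8,0,0,0,0,0,0]])

```text
time_s: 21.65
tcp_pos: [0.537, -0.1836, 0.1174]
ee_rot: [[0.712, -0.615, 0.34], [-0.557, -0.789, -0.259], [0.427, -0.005, -0.904]]
wrist_force: [-0.1, 0.4, -1.5]
gripper_width: 0.181
gripper_force: 30.0
```

```bash
python3 -c "
from plan import *
for i in range(3): capture('side');rel(-.005)
print(np.array(sense()['joints']),np.array(sense()['moment']))"
```

```text
t 21.7 w 0.1820706813161595 tcp [ 0.5374 -0.1832  0.1179] goal [ 0.5405 -0.1863  0.1061] F [-0.1439  0.0798 -0.7106]
shift in current tool mm [-1.1103  0.5691 12.5403] in goal tool [-1.107   0.5519 12.5414] rotvec [-0.0004 -0.0008 -0.0113] F.n -0.5728176159307026
t 21.75 w 0.17957656538365718 tcp [ 0.5376 -0.1829  0.1181] goal [ 0.5405 -0.1863  0.1061] F [ 0.0679 -0.1476 -1.9059]
shift in current tool mm [-1.1875  0.9188 12.7337] in goal tool [-1.1826  0.8955 12.7358] rotvec [-0.0008 -0.0011 -0.0107] F.n -1.7843989682664392
t 21.8 w 0.18031371760423398 tcp [ 0.5377 -0.1828  0.1182] goal [ 0.5405 -0.1863  0.1061] F [ 0.1418 -0.4386 -2.2416]
shift in current tool mm [-1.218   1.1398 12.8493] in goal tool [-1.2121  1.1125 12.8522] rotvec [-0.0011 -0.0014 -0.0103] F.n -2.188363186953788
[ -5.3227  11.2666 -51.4253  68.0845 -14.0998  -7.4786] [0.6654 0.9934 0.0025]
```

Request:
arm_command(motion=[[8,-1,1,3,0,0,-0.01],[8,0,0,2,0,0,0],[8,0,0,2,0,0,0],[8,0,0,0,0,0,0],[8,0,0,0,0,0,0]])

```text
time_s: 22.3
tcp_pos: [0.5385, -0.185, 0.1111]
ee_rot: [[0.719, -0.606, 0.341], [-0.548, -0.796, -0.259], [0.428, -0.001, -0.904]]
wrist_force: [-0.5, 2.1, -0.3]
gripper_width: 0.177
gripper_force: 30.0
```

```bash
python3 -c "
from plan import *
for i in range(3): capture('side');rel(-.005)
print(np.array(sense()['joints']),np.array(sense()['moment']))"
```

```text
t 22.35 w 0.17794969752552708 tcp [ 0.5385 -0.185   0.1111] goal [ 0.5405 -0.1863  0.1061] F [-0.6014  1.7794  0.4048]
shift in current tool mm [ 0.0323 -0.1424  5.5435] in goal tool [ 0.0368 -0.1463  5.5433] rotvec [-0.0007 -0.0008  0.0002] F.n 1.0311944326199738
t 22.4 w 0.18036569209637549 tcp [ 0.5385 -0.185   0.1111] goal [ 0.5405 -0.1863  0.1061] F [-1.4556  1.0666 -0.2198]
shift in current tool mm [ 0.0393 -0.1407  5.5312] in goal tool [ 0.0437 -0.1444  5.5311] rotvec [-0.0007 -0.0008  0.0002] F.n 0.5723413761703772
t 22.45 w 0.18288250931760763 tcp [ 0.5385 -0.185   0.111 ] goal [ 0.5405 -0.1863  0.1061] F [-0.936   0.5994 -0.3255]
shift in current tool mm [ 0.0636 -0.1386  5.4823] in goal tool [ 0.0676 -0.142   5.4821] rotvec [-0.0006 -0.0007  0.0003] F.n 0.17919270565028295
[ -7.8361  11.93   -52.2479  74.576  -12.5821 -11.2437] [0.7743 1.037  0.053 ]
```

First contact (normal force rose about 2 N). I'll press in.

Request:
arm_command(motion=[[8,0,0,1,0,0,0],[8,0,0,1,0,0,0],[8,0,0,1,0,0,0],[8,0,0,1,0,0,0],[8,0,0,1,0,0,0],[8,0,0,0,0,0,0],[8,0,0,0,0,0,0]])

```text
time_s: 23.15
tcp_pos: [0.5402, -0.1864, 0.1064]
ee_rot: [[0.719, -0.605, 0.341], [-0.547, -0.796, -0.259], [0.428, -0.001, -0.904]]
wrist_force: [-1.3, 3.9, 5.1]
gripper_width: 0.179
gripper_force: 30.0
```

```bash
python3 -c "
from plan import *
for i in range(4): capture('side');rel(-.005)
print(np.array(sense()['joints']),np.array(sense()['moment']))"
```

```text
t 23.2 w 0.18285328265990142 tcp [ 0.5402 -0.1863  0.1064] goal [ 0.5405 -0.1863  0.1061] F [-2.2351  3.3595  4.9568]
shift in current tool mm [ 0.0552 -0.2038  0.3619] in goal tool [ 0.0553 -0.204   0.3617] rotvec [-0.0007 -0.0006  0.0003] F.n 6.111264795840334
t 23.25 w 0.17882711535250348 tcp [ 0.5402 -0.1863  0.1064] goal [ 0.5405 -0.1863  0.1061] F [-2.0747  3.6835  5.0109]
shift in current tool mm [ 0.0752 -0.2141  0.362 ] in goal tool [ 0.0754 -0.2143  0.3619] rotvec [-0.0006 -0.0006  0.0003] F.n 6.189557925256471
t 23.3 w 0.18265556500677638 tcp [ 0.5402 -0.1864  0.1064] goal [ 0.5405 -0.1863  0.1061] F [-1.7939  3.0265  5.7551]
shift in current tool mm [ 0.0387 -0.2139  0.3672] in goal tool [ 0.0388 -0.2141  0.3671] rotvec [-0.0006 -0.0006  0.0004] F.n 6.596725151310601
t 23.35 w 0.17619562240783979 tcp [ 0.5403 -0.1864  0.1064] goal [ 0.5405 -0.1863  0.1061] F [-0.6328  3.9759  4.4058]
shift in current tool mm [ 0.0542 -0.206   0.337 ] in goal tool [ 0.0543 -0.2062  0.3368] rotvec [-0.0005 -0.0006  0.0004] F.n 5.22803721574887
[ -9.6093  12.4606 -52.5681  79.1892 -11.6504 -14.3211] [1.0442 0.8065 0.2328]
```

```bash
python3 -c "
from station import *
print(finish_job())"
```

```text
the job is handed in; nothing more can be done
None
```

I handed the job in at about 23.4 s: the knob stands at the bar mark, and the keeper plate is held pressed on the sloping bed at about 5 mm. I inferred that depth from the arm position and the wrist force (about 7 N on the bed). I judged flushness and centring from the fitted bed pose and did not check them in a final picture.

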